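Wipe offcuts off a sloped weld plate into its sprung scrap drawer

ROBOT

A 6-joint arm with a two-finger parallel gripper is mounted at the origin on the work surface. World frame = base frame: x ahead of the robot, y to its left, z up, the work surface at z = 0. Lengths are in m, angles in rad, forces in N, time in s.
With the tool pointing down it reaches from about 0.3 to 0.875 m from the base axis. Payload 6.4 kg.
Tool frame: the origin (TCP) lies midway between the tips of the shut fingers; the grasp point (between the pads) lies 19 mm behind it; z points along the fingers, y is the line along which they close (so a half turn about z gives the same grasp; the last joint's range is limited). The gripper opens to 85 mm and grips with 20 to 120 N. Pads are 22 mm wide; open, the fingers measure 114 mm over their backs; the gripper's body (76 mm by 85 mm) begins 54 mm behind the grasp point. The pads swing forward as they close: fully open they stand 13 mm farther back than shut.
Start: joints at [-1.377, 0.181, 1.607, -0, 1.354, -0.206], TCP at [0.224, -0.53, 0.231] pointing down, gripper open.
Joint ranges: [-2.99, 2.99], [-0.89, 2.07], [0.3, 2.58], [-1.14, 4.28], [0, 2.63], [-3.12, 3.12]. Speed limits (rad/s): [2.57, 2.57, 3.01, 3.14, 3.14, 3.14].

INTERFACE

Orientations are given as a unit quaternion [w, x, y, z].
In Python, from bench import ctrl gives the robot as it stands. The module is installed in compiled form; this text tells all that it offers.
- The arm moves only by the tool move_arm, never from a script. Its argument "plan" is one flat list of numbers, 6 for each row, row after row: the shift along the world's x, y, z in units of 50 mm (1.0 is 50 mm), then the turn, a rotation vector about the world's x, y, z in rad. A call has 1 to 10 rows; each row is the pose to reach, as a shift and turn from the pose commanded when the call began; what a row does not reach only later rows make up. A row lasts 1/8 s, in which the tool goes at most 62.5 mm and 10.7 degrees, less where a joint would pass 70% of its speed; a pose out of reach is approached as far as the arm can. A call with a gripper value outside its range is refused whole. "grip" is the finger opening in mm, from 0 to 85.4, set as the call begins (left out, the last holds). The fingers move at their own pace and stop on an object; the grip force is fixed at half the most. Time passes only in rows, so rows that repeat a pose let the fingers close. It gives the time, the measured TCP pose, the force, the opening and the grip force at its end, in the units of the state.
- ctrl.get_obs(): the state, without advancing time (a new reading comes with each control period).
- ctrl.camera(name): name is "scene" or "top"; returns a dict with "pixels" (400x640x3 uint8, red, green, blue), "fx", "fy", "cx", "cy" (pixels), "dist_coeffs" ([k1, k2, p1, p2, k3] as OpenCV has them; the pictures are not rectified), "origin" and "attitude" of the camera in the world. Camera axes: x right, y down, z forward; pixel columns grow to the right and rows downward; lengths in m; the calibration is good to about 2 mm. A picture is of the moment at which its call begins. There is no depth.
- ctrl.hand_in(): hands the job in; it is judged then, once.
The state is a dict: "time_s": time; "q": joint angles; "dq": joint speeds; "joint_efforts": joint torques, N m; "eef_pos": TCP position; "eef_rot": TCP orientation; "wrist_force": force on the tool from outside, world axes, zero at the start; "torque": the same for the moment, N m; "opening": opening from 0.0 (shut) to 1.0 (fully open); "grasp_force": force on a finger pad.
Only numpy, scipy, OpenCV 4.12 (cv2) and the standard library are available. Lean on these libraries where they do the work, as an engineer would, in place of code of your own. Each camera call takes 0.05 s, during which the arm holds its last target. There are 200 camera calls.

TASK

Press the red push latch on the blue stand and let the scrap drawer spring out by itself. Then take the scraper block, press it flat on the top end of the sloping plate, above the three metal offcuts, and wipe them down into the drawer, so that the scraper is still pressed flat on the plate when it reaches the lower edge; don't touch the offcuts with the gripper. Put the scraper back standing on its rubber mat, leave the drawer out, and leave the carton, spray can and magnet alone.

Things in the scene. Friction and masses are not known exactly. Their poses are not given: they have to be found in the camera images.
- plate: Sloping steel plate of the blue stand, fixed, rigid, 200 mm along the slope, 28 degrees steep, rough (friction about 0.8), sloping down to the robot's right. Origin: top face, middle of the lower edge, 56 mm above the bench; x uphill along the face, y across, z out of it. Side rails stand 18 mm above the face, 170 mm apart (y -85 to 85 mm); none at the ends. The part above x = 145 mm starts clear of offcuts.
- drawer_slide (a joint): How far the scrap drawer has sprung out of the stand from under the plate's lower edge, downhill and level, in m: 0 latched shut, 0.105 fully out. A spring drives it out in under a second with about 5 N at first once the latch lets go, if nothing is in its way.
- drawer: The scrap drawer: an open white sheet-metal box with a yellow front, no handle, 130 mm long x 158 mm wide, walls 4 mm, its rim 37 mm above the bench. The origin lies at bench level on its middle line, 9 mm inside its yellow front; x points inward (uphill direction, level), z up. Shut, its front stands 9 mm downhill of the plate's lower edge; fully out, 114 mm.
- drawer_in (a point): Centre of the drawer's inner floor, 7 mm above the bench; moves with the drawer; axes as the drawer's (x level in the uphill direction, z up). Inside the walls: x within 61 mm, y within 75 mm; walls rise 30 mm above this floor.
- latch (a joint): Travel of the red push latch, in m: 0 up, 0.009 fully down. It springs back up; it takes about 3.5 N at the release point (6 mm down) and 5 N at the end.
- latch_top (a point): Centre of the top of the red push latch, a round cap of 30 mm diameter on a black housing (44 x 36 x 34 mm) beside the plate's lower edge, on the robot's side; top 48 mm above the bench, 14 mm above the housing; moves with the cap. It is pressed straight down.
- scraper: The scraper block: a wooden block 36 mm (x) x 140 mm (y) x 22 mm high with a black sole, and on top of its middle an orange upright grip 26 mm thick (x), 76 mm long (y), from 22 to 74 mm above the sole. 250 g, the same front and back. Origin: centre of the sole (underside); z up through the grip. It starts standing on the mat.
- mat: Black rubber mat 130 mm (x) x 200 mm (y), 6 mm thick, fixed on the bench left or right of the stand; origin: centre of its underside.
- offcut_bar: Copper-coloured flat offcut 70 x 26 x 6 mm, 80 g, loose on the plate; origin: centre of its underside, x along its length.
- offcut_disc: Brass-coloured round slug, 48 mm diameter, 8 mm thick, 90 g, loose on the plate; origin: centre of its underside.
- offcut_angle: Red angle-iron offcut 60 mm long (x), foot 28 mm wide (y) and 5 mm thick, with an upright leg 5 mm thick along its -y edge, 23 mm high in all, 80 g, loose on the plate; origin: centre of its underside.
- carton: Open cardboard carton 130 x 170 x 60 mm on the other side of the stand from the mat, a bystander; origin: centre of its underside.
- spray_can: Spray can, 64 mm diameter, 170 mm tall, a bystander; origin: centre of its underside.
- magnet: Red L-shaped welding magnet 90 x 22 x 90 mm, standing, a bystander; origin: centre of its underside.

How it is judged:
By the outcome, as a careful person would: the job done as asked, in the order asked, and still so for the second after the job is handed in, with the robot touching nothing.
It also fails if it takes over 70 s, if anything falls off the work surface, if the arm or the gripper's body presses on something with over 40 N, if the wrist force passes 120 N, or if a joint passes its speed limit or range.

## Working session

There is one attempt and no reset: what is moved stays moved. The work goes in short steps, Python scripts to look and compute and a tool call to move; the robot and the scene stay as the last step left them, time stands still between calls to the robot, and variables do not carry over. Pictures are saved under pics/ and viewed, at most 10 in all, crops included, and the job is handed in when it is done.

Besides the shell and the picture viewer there is one more tool, called after "Call:" by a JSON object that holds its "method" and its "body". move_arm: Moves the arm, as the interface text tells. Its arguments: {"type":"object","properties":{"plan":{"type":"array"},"grip":{"type":"number"}},"required":["plan"]}

```bash
mkdir -p pics
cat > h.py <<'E'
import numpy as np, cv2
from bench import ctrl
from scipy.spatial.transform import Rotation as R
def q2R(q): return R.from_quat([q[1],q[2],q[3],q[0]]).as_matrix()
def snap(n,f=None):
    c=ctrl.camera(n)
    if f: cv2.imwrite('pics/'+f,c['pixels'][:,:,::-1])
    np.save('/tmp/%s.npy'%n,c,allow_pickle=True); return c
def load(n): return np.load('/tmp/%s.npy'%n,allow_pickle=True).item()
def rot(c):
    a=np.array(c['attitude'],float); return q2R(a) if a.size==4 else a.reshape(3,3)
def ray(c,u,v):
    K=np.array([[c['fx'],0,c['cx']],[0,c['fy'],c['cy']],[0,0,1]])
    p=cv2.undistortPoints(np.array([[[u,v]]],float),K,np.array(c['dist_coeffs'],float))[0,0]
    return np.array(c['origin']),rot(c)@np.array([p[0],p[1],1])
def onz(c,u,v,z):
    o,d=ray(c,u,v); return o+d*(z-o[2])/d[2]
def proj(c,P):
    r=rot(c); K=np.array([[c['fx'],0,c['cx']],[0,c['fy'],c['cy']],[0,0,1]])
    return cv2.projectPoints(np.array(P,float).reshape(-1,3),cv2.Rodrigues(r.T)[0],-r.T@np.array(c['origin']),K,np.array(c['dist_coeffs'],float))[0][:,0]
E
python3 - <<'E'
from h import *
for n in('scene','top'):
    c=snap(n,n+'0.png'); print({k:v for k,v in c.items() if k!='pixels'})
print(ctrl.get_obs())
E
```

```text
{'fx': 365.1054477371291, 'fy': 365.1054477371291, 'cx': 316.558766943813, 'cy': 202.39881723724395, 'dist_coeffs': array([-0.06493948,  0.        ,  0.        ,  0.        ,  0.        ]), 'origin': array([ 0.90093028, -0.50202568,  0.64881994]), 'attitude': array([-0.38356607,  0.87946529,  0.25984951, -0.10906927])}
{'fx': 361.54828458060996, 'fy': 361.54828458060996, 'cx': 320.4665497986514, 'cy': 201.56644886913466, 'dist_coeffs': array([-0.03164729,  0.        ,  0.        ,  0.        ,  0.        ]), 'origin': array([0.4724488 , 0.01829248, 0.90439346]), 'attitude': array([ 0.03188701, -0.70110377,  0.71082891, -0.04646491])}
{'time_s': 0.1, 'q': array([-1.37729374e+00,  1.81462010e-01,  1.60789430e+00, -7.24496265e-06,
        1.35379178e+00, -2.06285691e-01]), 'dq': array([-0.00221093, -0.0007413 , -0.00336504,  0.00024354,  0.0009716 ,
       -0.00070622]), 'joint_efforts': array([ 2.71430526e-04, -4.45881200e+01, -3.52237809e+01, -2.89417512e-04,
        4.13343907e-03, -2.64866384e-05]), 'eef_pos': array([ 0.22372934, -0.52916021,  0.23048353]), 'eef_rot': array([-7.77725855e-04,  9.80087152e-01,  1.98566286e-01,  1.43395583e-06]), 'wrist_force': array([-0.23611083,  0.74961097,  0.44514727]), 'torque': array([ 0.01194499, -0.01790038, -0.00049497]), 'grasp_force': 0.0, 'opening': 0.9986081801180802}
```

View pics/scene0.png

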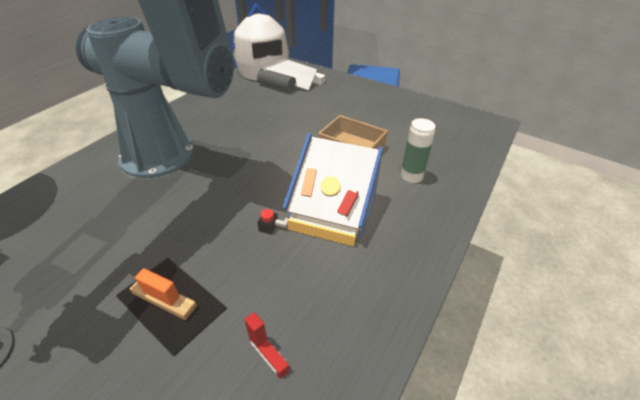

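View pics/top0.png

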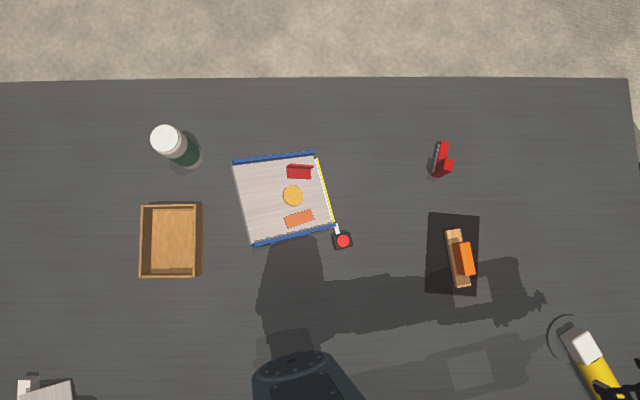

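The scene view shows the drawer's yellow front at (322,232), latch at (267,218) and scraper at (160,290). In the top view the latch is at (343,241), the plate spans (235..335,155..245) sloping right, and the scraper is at (460,257) on the mat. The offcuts are at (299,171), (293,195) and (299,218).

Run:
```python
from h import *
np.set_printoptions(precision=4,suppress=True)
def masks(c):
    h=cv2.cvtColor(c['pixels'],cv2.COLOR_RGB2HSV); H,S,V=[h[...,i].astype(int) for i in range(3)]
    return dict(red=((H<5)|(H>174))&(S>170)&(V>90),yellow=(H>20)&(H<33)&(S>140)&(V>120),blue=(H>100)&(H<125)&(S>120)&(V>60),
      orange=(H>5)&(H<14)&(S>190)&(V>140),wood=(H>9)&(H<22)&(S>60)&(S<190)&(V>120))
for n in('top','scene'):
    c=load(n); print(n)
    for k,m in masks(c).items():
        nn,l,st,ce=cv2.connectedComponentsWithStats(m.astype(np.uint8))
        for i in range(1,nn):
            if st[i,4]<40: continue
            cn=np.argwhere(l==i)[:,::-1].astype(np.float32)
            print(k,st[i,4],ce[i],cv2.boxPoints(cv2.minAreaRect(cn)).round(1).tolist())
            if n=='top':
                z={'red':.048,'yellow':.037,'orange':.080,'wood':.028,'blue':.07}[k]
                print('    ',onz(c,*ce[i],z)[:2],[onz(c,*p,z)[:2].round(3).tolist() for p in cv2.boxPoints(cv2.minAreaRect(cn))])
```

```text
top
red 264 [444.9545 156.2386] [[438.0, 141.0], [453.0, 141.0], [453.0, 171.0], [438.0, 171.0]]
     [ 0.6753 -0.3062] [[0.714, -0.291], [0.713, -0.328], [0.638, -0.324], [0.639, -0.287]]
red 205 [298.0488 172.8488] [[286.5, 176.89999389648438], [287.0, 167.0], [309.5, 168.10000610351562], [309.0, 178.0]]
     [0.6378 0.0527] [[0.628, 0.08], [0.652, 0.079], [0.649, 0.025], [0.625, 0.027]]
red 80 [342.525  239.5125] [[337.0, 235.0], [348.0, 235.0], [348.0, 246.0], [337.0, 246.0]]
     [ 0.4769 -0.0508] [[0.488, -0.038], [0.487, -0.064], [0.461, -0.063], [0.462, -0.037]]
yellow 109 [325.3578 189.8716] [[315.8999938964844, 158.0], [317.5, 157.60000610351562], [334.6000061035156, 220.8000030517578], [333.0, 221.3000030517578]]
     [ 0.5973 -0.0126] [[0.676, 0.009], [0.677, 0.005], [0.522, -0.034], [0.521, -0.03]]
yellow 626 [600.2843 372.8658] [[579.5, 365.29998779296875], [600.5, 352.8999938964844], [620.2000122070312, 386.29998779296875], [599.2999877929688, 398.70001220703125]]
     [ 0.1484 -0.6633] [[0.168, -0.612], [0.195, -0.667], [0.115, -0.711], [0.089, -0.656]]
blue 263 [272.
[... 2439 characters left out ...]
258789], [396.8999938964844, 84.69999694824219]]
wood 1405 [353.5658 132.2057] [[317.0, 136.8000030517578], [322.29998779296875, 111.0], [388.79998779296875, 124.5999984741211], [383.5, 150.39999389648438]]
wood 298 [308.5101 182.1208] [[300.20001220703125, 194.60000610351562], [306.5, 167.0], [317.0, 169.5], [310.70001220703125, 197.0]]
wood 701 [320.9215 233.1598] [[284.3999938964844, 229.0], [287.3999938964844, 217.60000610351562], [356.20001220703125, 235.3000030517578], [353.29998779296875, 246.6999969482422]]
wood 1272 [161.3624 293.4914] [[126.9000015258789, 289.8999938964844], [139.6999969482422, 264.8999938964844], [198.60000610351562, 295.1000061035156], [185.8000030517578, 320.0]]
```

```bash
cat >> h.py <<'E'
O=np.array([.597,-.004,.056]); A=np.radians(14); t=np.radians(28)
def frame(A=A):
    u=np.array([-np.sin(A),np.cos(A),0]); ez=np.array([0,0,1.])
    return np.stack([u*np.cos(t)+ez*np.sin(t), np.cross(ez,u), ez*np.cos(t)-u*np.sin(t)],1)
def pl(x,y,z,O=O,A=A): return O+frame(A)@np.array([x,y,z])/1000
def onplate(c,u,v,h):
    o,d=ray(c,u,v); F=frame(); n=F[:,2]; P=o+d*(n@(pl(0,0,h)-o))/(n@d); return F.T@(P-O)*1000
E
python3 - <<'E'
from h import *
np.set_printoptions(precision=1,suppress=True)
c=load('top')
# measured rail outer-corner pixels (rail tops, z=18)
for p in [(232.6,159.4),(314.9,149.1),(335.1,227.2),(252.5,247.9)]: print('rail',onplate(c,*p,18))
for p in [(317.5,157.6),(334.6,220.8)]: 
    P=onz(c,*p,.037); F=frame(); print('front',np.array([(P-O)[:2]@np.r_[-np.sin(A),np.cos(A)],(P-O)[:2]@F[:2,1]])*1000)
for k,p,h in[('disc',(292.3,195.1),8),('barL',(284,222),6),('barR',(314,213),6),('ang',(286.5,177),23),('ang',(309,178),23),('ang',(287,167),23)]: print(k,onplate(c,*p,h))
s=load('scene')
for x,y in[(0,-90),(0,90),(200,90),(200,-90)]: print(x,y,proj(s,pl(x,y,18)),proj(c,pl(x,y,18)))
for p in[(.476,-.051,.048),(.429,-.333,.08)]: print(p,proj(s,p),proj(c,p))
E
```

```text
rail [202.5 -91.7  18. ]
rail [  1.5 -93.4  18. ]
rail [ 3.6 95.9 18. ]
rail [205.8  95.9  18. ]
front [-10.4 -80.2]
front [-10.6  80. ]
disc [84.2  3.1  8. ]
barL [119.1  57.7   6. ]
barR [41.1 52.5  6. ]
ang [ 94.4 -36.4  23. ]
ang [ 40.  -26.3  23. ]
ang [ 87.1 -58.6  23. ]
0 -90 [[358.8 225.3]] [[315.8 150.4]]
0 90 [[282.2 206.5]] [[335.7 224.4]]
200 90 [[307.9 131.9]] [[254.5 244.4]]
200 -90 [[380.3 145.8]] [[233.9 160. ]]
(0.476, -0.051, 0.048) [[266.2 212.4]] [[342.6 239.9]]
(0.429, -0.333, 0.08) [[152.2 278.4]] [[467.2 258.4]]
```

Call:
{"method": "move_arm", "body": {"plan": [0.5,1.0,0,0,0,0,1.0,2.0,0,0,0,0,1.5,3.0,0,0,0,0,2.0,4.0,0,0,0,0,2.6,5.0,0,0,0,0,3.2,6.0,0,0,0,0,3.8,7.2,-0.4,0,0,0,4.4,8.4,-0.9,0,0,0,5.04,9.56,-1.5,0,0,0,5.04,9.56,-2.2,0,0,0], "grip": 0}}

```text
time_s: 1.35
eef_pos: [0.478, -0.0494, 0.1217]
eef_rot: [0.001, 0.98, 0.2, 0.002]
wrist_force: [-0.4, -0.6, 0.1]
opening: -0.001
grasp_force: 0.0
```

Call:
{"method": "move_arm", "body": {"plan": [-0.03,-0.03,-0.6,0,0,0,-0.03,-0.03,-1.1,0,0,0,-0.03,-0.03,-1.35,0,0,0,-0.03,-0.03,-1.48,0,0,0,-0.03,-0.03,-1.6,0,0,0,-0.03,-0.03,-1.62,0,0,0,-0.03,-0.03,-1.62,0,0,0]}}

```text
time_s: 2.22
eef_pos: [0.4745, -0.0533, 0.0408]
eef_rot: [0.0, 0.98, 0.199, 0.0]
wrist_force: [-2.4, 0.8, 4.3]
opening: 0.001
grasp_force: 1.8
```

Call:
{"method": "move_arm", "body": {"plan": [0,0,0.3,0,0,0,0,0,1,0,0,0,0,0,2,0,0,0,-0.2,-0.6,2.6,0,0,0]}}

```text
time_s: 2.72
eef_pos: [0.466, -0.083, 0.1742]
eef_rot: [0.001, 0.98, 0.2, 0.002]
wrist_force: [0.5, -0.7, 0.3]
opening: -0.001
grasp_force: 0.0
```

Run:
```python
from h import *
snap('scene','s1.png')
```

```text
(no output)
```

View pics/s1.png

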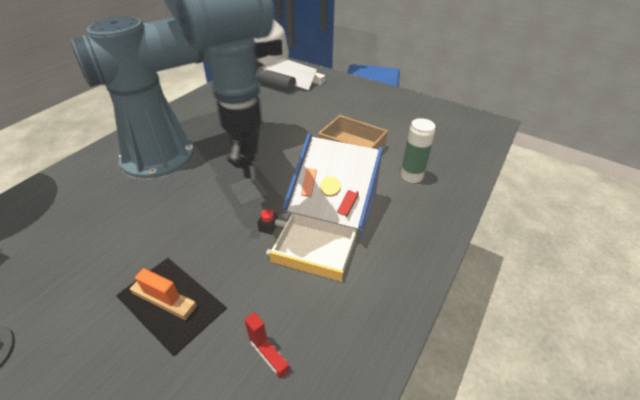

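The drawer is fully out: the box is at (313,245) and its yellow front at (307,265). The offcuts haven't moved. Next I'll refine the scraper position.

Run:
```python
from h import *
np.set_printoptions(precision=4,suppress=True)
c=snap('top'); im=c['pixels'][215:310,410:500]
cv2.imwrite('pics/crop.png',cv2.resize(im[:,:,::-1],None,fx=6,fy=6,interpolation=cv2.INTER_NEAREST))
h=cv2.cvtColor(c['pixels'],cv2.COLOR_RGB2HSV).astype(int);H,S,V=[h[...,i] for i in range(3)]
w=np.zeros((400,640),bool); w[215:310,410:500]=1
o=w&(H<16)&(S>185)&(V>80); wd=w&(H<25)&(S>60)&~o&(V>80)
for m,z in((o,.08),(wd|o,.028)):
    r=cv2.minAreaRect(np.argwhere(m)[:,::-1].astype(np.float32)); b=cv2.boxPoints(r); print(m.sum(),r,[onz(c,*p,z)[:2].round(4).tolist() for p in b], onz(c,*r[0],z))
# predicted grip top corners
d=np.array([.991,.132,0]);n=np.array([-.132,.991,0]);C=np.array([.429,-.333,0])
s=load('scene')
for hz,a,b in((.08,.038,.013),(.028,.07,.018),(.006,.07,.018)):
  P=[C+i*a*d+j*b*n+[0,0,hz] for i,j in((1,1),(1,-1),(-1,-1),(-1,1))]; print(hz,(proj(c,P)-[410,215])*6, proj(s,P))
```

```text
10 ((474.35296630859375, 271.5882568359375), (1.9402848482131958, 4.850712299346924), 14.03624439239502) [[0.3943, -0.3442], [0.4048, -0.3476], [0.4037, -0.3519], [0.3931, -0.3486]] [ 0.399  -0.3481  0.08  ]
19 ((474.0, 270.5), (7.0, 2.0), 90.0) [[0.4054, -0.3685], [0.4053, -0.3734], [0.3886, -0.3724], [0.3887, -0.3675]] [ 0.397  -0.3704  0.028 ]
0.08 [[291.811  166.6949]
 [357.3505 156.485 ]
 [394.2955 355.1595]
 [328.2756 365.8356]] [[172.3085 280.7079]
 [162.8296 291.3196]
 [132.5104 276.1363]
 [142.2833 266.2722]]
0.028 [[214.7482  90.2046]
 [300.1218  77.1394]
 [363.5903 421.4913]
 [277.1132 435.5878]] [[193.8373 300.3374]
 [181.8339 315.1727]
 [127.9584 287.3919]
 [140.6935 274.3271]]
0.006 [[195.6242  91.9347]
 [279.0134  79.1827]
 [340.6602 415.2077]
 [256.2137 428.9334]] [[196.3564 306.3397]
 [184.7019 321.0305]
 [131.686  293.4754]
 [144.061  280.4993]]
```

View pics/crop.png

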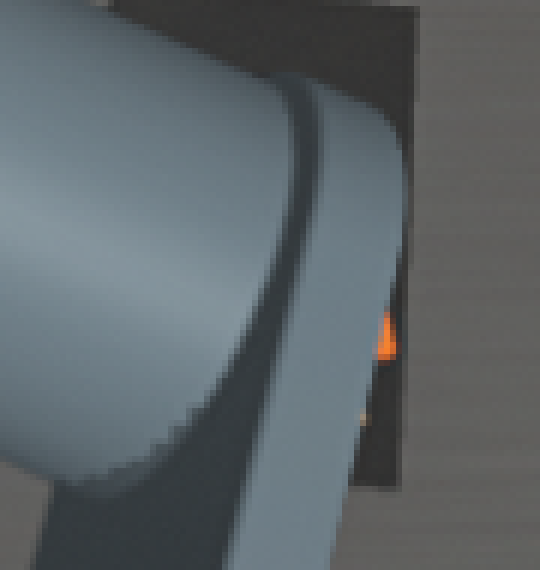

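The arm covers the scraper in this crop. The visible orange corner at crop (396,360) matches the predicted (394,355). I'll check against the first top picture.

Run:
```python
from h import *
np.set_printoptions(precision=4,suppress=True)
c=load('top'); im=cv2.imread('pics/top0.png')
h=cv2.cvtColor(im,cv2.COLOR_BGR2HSV).astype(int);H,S,V=[h[...,i] for i in range(3)]
w=np.zeros((400,640),bool); w[215:310,430:480]=1
o=w&(H<13)&(S>195)&(V>80); wd=w&(H<25)&(S>60)&(V>80)
for m,z in((o,.08),(wd&~o,.028)):
    r=cv2.minAreaRect(np.argwhere(m)[:,::-1].astype(np.float32)); b=cv2.boxPoints(r); print(m.sum(),b.round(1).tolist(),[onz(c,*p,z)[:2].round(3).tolist() for p in b], onz(c,*r[0],z))
cv2.imwrite('pics/crop0.png',cv2.resize(im[215:310,410:500],None,fx=6,fy=6,interpolation=cv2.INTER_NEAREST))
print(ctrl.get_obs()['eef_pos'])
```

```text
63 [[458.20001220703125, 242.8000030517578], [468.8999938964844, 240.60000610351562], [475.5, 273.70001220703125], [464.79998779296875, 275.79998779296875]] [[0.465, -0.314], [0.469, -0.339], [0.394, -0.351], [0.39, -0.325]] [ 0.4295 -0.3323  0.08  ]
1176 [[443.8999938964844, 229.8000030517578], [467.3999938964844, 225.5], [478.1000061035156, 284.3999938964844], [454.6000061035156, 288.6000061035156]] [[0.497, -0.301], [0.506, -0.36], [0.364, -0.379], [0.355, -0.32]] [ 0.4299 -0.34    0.028 ]
[ 0.467  -0.0861  0.1755]
```

View pics/crop0.png

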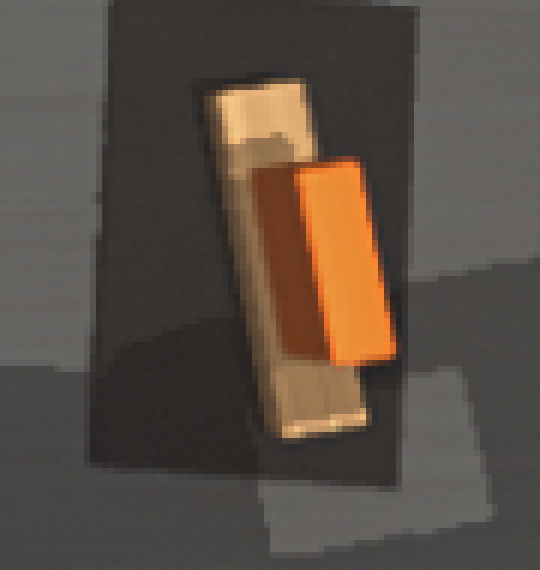

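Call:
{"method": "move_arm", "body": {"plan": [-0.15,-1.0,0.1,0,0,-0.05,-0.3,-2.0,0.2,0,0,-0.1,-0.45,-3.0,0.2,0,0,-0.15,-0.6,-4.0,0.2,0,0,-0.2,-0.75,-4.93,0,0,0,-0.257,-0.75,-4.93,-0.5,0,0,-0.257,-0.75,-4.93,-0.5,0,0,-0.257], "grip": 85}}

```text
time_s: 3.7
eef_pos: [0.4256, -0.3283, 0.143]
eef_rot: [-0.002, 0.997, 0.071, -0.001]
wrist_force: [0.5, 0.0, -0.4]
opening: 0.996
grasp_force: 0.0
```

Run:
```python
from h import *
o=ctrl.get_obs(); print(o['eef_pos'],o['eef_rot'],o['opening'],o['q'])
s=snap('scene'); im=s['pixels'][220:340,80:240][:,:,::-1]
cv2.imwrite('pics/g1.png',cv2.resize(im,None,fx=4,fy=4))
```

```text
[ 0.42556789 -0.3283141   0.14298875] [-0.00217237  0.99748982  0.07076405 -0.00133971] 0.9959797055463067 [-8.78276468e-01  1.99110974e-01  1.77612054e+00  3.82458309e-04
  1.17145351e+00  5.50723310e-01]
```

View pics/g1.png

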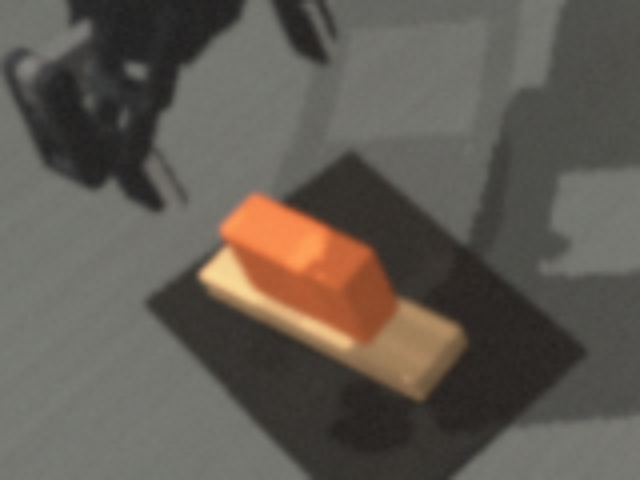

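The gripper is straddling above the grip. The fingers are at crop (150,190) and (310,40), clear of the orange block.

Call:
{"method": "move_arm", "body": {"plan": [0.06,-0.07,-0.5,0,0,0,0.06,-0.07,-1.0,0,0,0,0.06,-0.07,-1.5,0,0,0,0.06,-0.07,-1.8,0,0,0,0.06,-0.07,-2.0,0,0,0,0.06,-0.07,-2.08,0,0,0,0.06,-0.07,-2.08,0,0,0]}}

```text
time_s: 4.62
eef_pos: [0.4301, -0.3333, 0.0416]
eef_rot: [0.0, 0.997, 0.071, 0.0]
wrist_force: [0.2, 0.1, -0.2]
opening: 0.995
grasp_force: 0.0
```

Call:
{"method": "move_arm", "body": {"plan": [0,0,0,0,0,0,0,0,0,0,0,0,0,0,0,0,0,0,0,0,0,0,0,0,0,0,0,0,0,0,0,0,0,0,0,0,0,0,0,0,0,0,0,0,0,0,0,0], "grip": 10}}

```text
time_s: 5.62
eef_pos: [0.4299, -0.3333, 0.0416]
eef_rot: [0.0, 0.997, 0.071, 0.0]
wrist_force: [-1.4, 1.7, 5.5]
opening: 0.294
grasp_force: 59.6
```

Run:
```python
from h import *
O2=np.array([.595,-.0025,.056]); o=ctrl.get_obs(); F=frame()
T=np.stack([-F[:,1]*-1*0+np.cross(-F[:,0],-F[:,2]),-F[:,0],-F[:,2]],1)
print('rv',(R.from_matrix(T@q2R(o['eef_rot']).T)).as_rotvec())
cmd=np.array([.4297,-.3327,.0405])
for x,h in((179,30),(179,8),(179,0),(8,0)): P=pl(x,3,35.6+h,O=O2); print(x,h,P,(P-cmd)/.05)
```

```text
rv [0.4799924  0.094209   0.09947748]
179 30 [0.56130448 0.12024464 0.19795677] [2.63208966 9.05889283 3.14913544]
179 8 [0.55880582 0.13026622 0.17853192] [2.58211646 9.25932438 2.7606385 ]
179 0 [0.55789722 0.13391043 0.17146834] [2.56394438 9.33220858 2.61936688]
8 0 [ 0.59442356 -0.01258874  0.09118871] [3.29447128 6.40222524 1.01377414]
```

Call:
{"method": "move_arm", "body": {"plan": [0,0,0.4,0,0,0,0,0,1.2,0,0,0,0,0,2.2,0,0,0,0.1,0.5,3.2,0,0,0,0.3,1.4,3.9,0,0,0,0.5,2.4,4.1,0,0,0,0.7,3.4,4.2,0,0,0,0.9,4.4,4.2,0,0,0,1.0,5.0,4.2,0,0,0]}}

```text
time_s: 6.75
eef_pos: [0.4794, -0.0806, 0.2504]
eef_rot: [-0.001, 0.997, 0.072, -0.001]
wrist_force: [0.8, -0.3, -2.7]
opening: 0.298
grasp_force: 59.6
```

Call:
{"method": "move_arm", "body": {"plan": [0.25,0.6,0.1,0.06,0.012,0.012,0.5,1.3,0.2,0.14,0.027,0.03,0.8,2.0,0.2,0.24,0.047,0.05,1.1,2.8,0.2,0.34,0.067,0.07,1.4,3.5,0.2,0.43,0.085,0.09,1.63,4.06,0,0.48,0.094,0.0995,1.63,4.06,-0.6,0.48,0.094,0.0995,1.63,4.06,-0.9,0.48,0.094,0.0995,1.63,4.06,-0.9,0.48,0.094,0.0995]}}

```text
time_s: 7.88
eef_pos: [0.5603, 0.1198, 0.2047]
eef_rot: [-0.241, 0.963, 0.118, -0.031]
wrist_force: [0.6, 0.0, -2.7]
opening: 0.3
grasp_force: 59.8
```

Run:
```python
from h import *
o=ctrl.get_obs(); print(o['eef_pos'],o['eef_rot'],o['q'],o['wrist_force'])
z=q2R(o['eef_rot']); print((frame().T@z).round(3))
s=snap('scene'); im=s['pixels'][60:280,240:440][:,:,::-1]
cv2.imwrite('pics/p1.png',cv2.resize(im,None,fx=2.7,fy=2.7))
```

```text
[0.56026885 0.11983159 0.20472648] [-0.24069622  0.96294028  0.11767093 -0.03106288] [-0.24123173  0.29350747  1.60553228  0.4294309   1.4965586   0.99853906] [ 0.5901239   0.00293422 -2.66870611]
[[-0.002 -1.     0.002]
 [-1.     0.002  0.003]
 [-0.003 -0.002 -1.   ]]
```

View pics/p1.png

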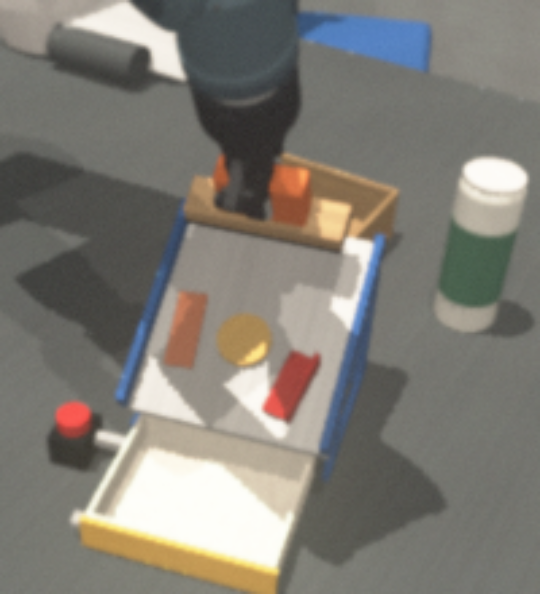

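The scraper is held level with the plate above its top end, at crop (280,200). The offcuts haven't moved, at crop (185,330), (243,340) and (293,385).

Call:
{"method": "move_arm", "body": {"plan": [-0.02,0.08,-0.2,0,0,0,-0.04,0.16,-0.4,0,0,0,-0.052,0.21,-0.54,0,0,0,-0.057,0.236,-0.61,0,0,0,-0.059,0.245,-0.628,0,0,0,-0.061,0.254,-0.645,0,0,0,-0.061,0.254,-0.645,0,0,0]}}

```text
time_s: 8.8
eef_pos: [0.5584, 0.1325, 0.1742]
eef_rot: [-0.24, 0.963, 0.118, -0.029]
wrist_force: [-0.4, 0.3, -3.4]
opening: 0.298
grasp_force: 60.0
```

Call:
{"method": "move_arm", "body": {"plan": [-0.002,0.009,-0.018,0,0,0,-0.0045,0.018,-0.035,0,0,0,-0.0045,0.018,-0.035,0,0,0]}}

```text
time_s: 9.18
eef_pos: [0.558, 0.1335, 0.1722]
eef_rot: [-0.24, 0.963, 0.118, -0.03]
wrist_force: [-0.1, 0.8, -2.9]
opening: 0.298
grasp_force: 60.0
```

Call:
{"method": "move_arm", "body": {"plan": [-0.002,0.009,-0.018,0,0,0,-0.0045,0.018,-0.035,0,0,0,-0.0045,0.018,-0.035,0,0,0]}}

```text
time_s: 9.55
eef_pos: [0.5581, 0.1337, 0.172]
eef_rot: [-0.24, 0.963, 0.119, -0.029]
wrist_force: [-3.5, -5.4, 6.8]
opening: 0.298
grasp_force: 61.3
```

Call:
{"method": "move_arm", "body": {"plan": [-0.002,0.009,-0.018,0,0,0,0.014,-0.055,-0.053,0,0,0,0.041,-0.162,-0.112,0,0,0,0.073,-0.291,-0.182,0,0,0,0.105,-0.419,-0.253,0,0,0,0.126,-0.505,-0.3,0,0,0]}}

```text
time_s: 10.3
eef_pos: [0.5659, 0.1095, 0.1585]
eef_rot: [-0.241, 0.963, 0.118, -0.027]
wrist_force: [-0.3, 1.1, 13.1]
opening: 0.296
grasp_force: 61.5
```

Call:
{"method": "move_arm", "body": {"plan": [0.043,-0.171,-0.094,0,0,0,0.085,-0.343,-0.188,0,0,0,0.128,-0.514,-0.282,0,0,0,0.171,-0.685,-0.376,0,0,0,0.214,-0.857,-0.47,0,0,0,0.256,-1.028,-0.563,0,0,0,0.299,-1.199,-0.657,0,0,0]}}

```text
time_s: 11.18
eef_pos: [0.5809, 0.0495, 0.1257]
eef_rot: [-0.241, 0.963, 0.119, -0.027]
wrist_force: [0.0, 1.2, 12.9]
opening: 0.297
grasp_force: 61.6
```

Run:
```python
from h import *
o=ctrl.get_obs(); print(o['eef_pos'],o['wrist_force'],o['torque'])
O2=np.array([.595,-.0025,.056]); F=frame(); print(F.T@(o['eef_pos']-O2)*1000, F.T@(np.array(o['wrist_force'])-[-.1,.8,-2.9]), (F.T@q2R(o['eef_rot'])).round(3))
s=snap('scene'); im=s['pixels'][60:280,240:440][:,:,::-1]
cv2.imwrite('pics/p2.png',cv2.resize(im,None,fx=2.7,fy=2.7))
```

```text
[0.58094009 0.04948101 0.12566551] [ 0.04995753  1.2435171  12.93919643] [ 0.91622184  0.71546068 -0.00663786]
[80.24242014  1.06692752 36.23542195] [ 7.78399081 -0.25279965 13.80017818] [[ 0.002 -1.     0.001]
 [-1.    -0.002 -0.004]
 [ 0.004 -0.001 -1.   ]]
```

View pics/p2.png

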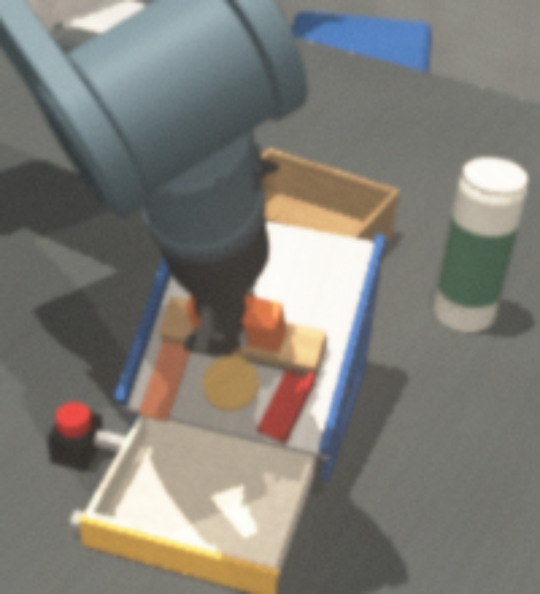

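The wipe is going well. The scraper is flat at x=80 mm with 14 N on it, and all three offcuts lie ahead of its face at crop (165,380), (230,382) and (287,405).

Call:
{"method": "move_arm", "body": {"plan": [0.043,-0.171,-0.094,0,0,0,0.085,-0.343,-0.188,0,0,0,0.128,-0.514,-0.282,0,0,0,0.171,-0.685,-0.376,0,0,0,0.214,-0.857,-0.47,0,0,0,0.256,-1.028,-0.563,0,0,0,0.299,-1.199,-0.657,0,0,0,0.299,-1.199,-0.657,0,0,0]}}

```text
time_s: 12.22
eef_pos: [0.5961, -0.0115, 0.0922]
eef_rot: [-0.24, 0.963, 0.118, -0.027]
wrist_force: [1.0, -0.7, 8.6]
opening: 0.297
grasp_force: 61.7
```

Run:
```python
from h import *
o=ctrl.get_obs()
O2=np.array([.595,-.0025,.056]); F=frame(); print(F.T@(o['eef_pos']-O2)*1000, F.T@(np.array(o['wrist_force'])-[-.1,.8,-2.9]))
s=snap('scene'); im=s['pixels'][60:280,240:440][:,:,::-1]
cv2.imwrite('pics/p3.png',cv2.resize(im,None,fx=2.7,fy=2.7))
```

```text
[ 9.0565377   1.11724392 36.16803242] [ 3.89819959 -0.66323511 10.95426474]
```

View pics/p3.png

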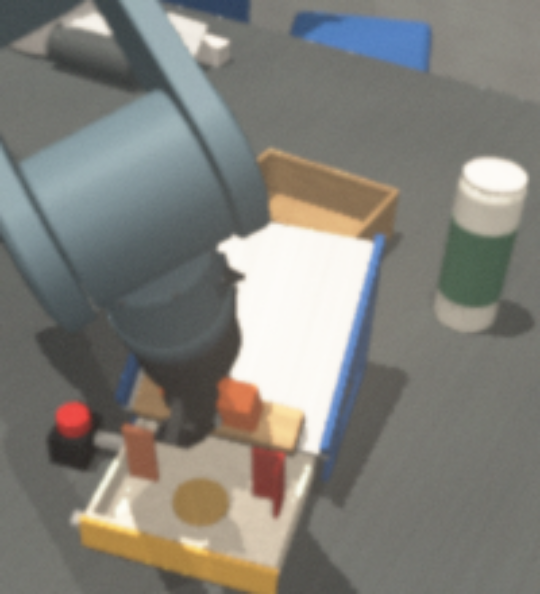

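The disc lies flat in the drawer at crop (200,500). The bar at (140,452) and the angle at (268,480) stand leaning against the scraper and plate edge, so I'll work out how steeply they lean.

Run:
```python
from h import *
np.set_printoptions(precision=1,suppress=True)
s=load('scene'); O2=np.array([.595,-.0025,0]); F=frame(); u=np.array([-np.sin(A),np.cos(A),0])
for n,t_,b,L in(('bar',(140,428),(143,478),.07),('angle',(268,449),(270,507),.06)):
    f=lambda p:(240+p[0]/2.7,60+p[1]/2.7)
    B=onz(s,*f(b),.008); o,d=ray(s,*f(t_)); d/=np.linalg.norm(d)
    w=o-B; bb=w@d; D=bb*bb-(w@w-L*L); print(n,'foot',(B-O2)@u*1e3,(B-O2)@F[:,1]*1e3,'D',D*1e6)
    D=max(D,0)
    for k in(-1,1):
        P=o+d*(-bb+k*D**.5); print('  top',(P-O2)@u*1e3,(P-O2)@F[:,1]*1e3,'z',P[2]*1e3)
```

```text
bar foot -36.823610195159496 54.13863061935761 D 3023.0753069963034
  top -43.95752680621625 51.19012378242579 z 77.57308057876212
  top 26.6373776205775 82.34796334214475 z -0.7713495418780747
angle foot -32.1426232504985 -58.80047416961538 D 1215.6924772943612
  top -22.324619774000166 -51.12076846186186 z 66.69096121190898
  top 24.35059317074284 -40.2540870502058 z 16.03417843962973
```

Call:
{"method": "move_arm", "body": {"plan": [0.015,-0.058,0,0,0,0,0.03,-0.116,0,0,0,0,0.044,-0.175,0,0,0,0,0.058,-0.233,0,0,0,0,0.073,-0.29,0,0,0,0,0.087,-0.35,0,0,0,0,0.102,-0.407,0,0,0,0,0.116,-0.466,0,0,0,0]}}

```text
time_s: 13.28
eef_pos: [0.5999, -0.0343, 0.0898]
eef_rot: [-0.24, 0.963, 0.118, -0.029]
wrist_force: [1.1, 0.1, -3.6]
opening: 0.299
grasp_force: 60.2
```

```bash
cat > m.py <<'E'
from h import *
s=snap('scene'); im=s['pixels']
h=cv2.cvtColor(im,cv2.COLOR_RGB2HSV).astype(int);H,S,V=[h[...,i] for i in range(3)]
w=np.zeros((400,640),bool); w[200:280,262:362]=1
for n,m in(('red',((H<6)|(H>174))&(S>130)),('copper',(H>=5)&(H<14)&(S>70)&(S<185)),('brass',(H>17)&(H<30)&(S>80)&(V<190))):
    k,l,st,ce=cv2.connectedComponentsWithStats((m&w).astype(np.uint8))
    for i in range(1,k):
        if st[i,4]>25: print(n,st[i],ce[i].round(1))
o=ctrl.get_obs(); print(o['eef_pos'],o['wrist_force'])
E
python3 m.py
```

```text
red [262 209  12  13 128] [267.1 215.3]
red [313 242  27  20 308] [327.1 251.3]
copper [315 207  19  21 299] [323.9 217.2]
copper [280 236  18  19 215] [288.7 244.6]
copper [311 241  29  22  70] [322.4 251.3]
brass [304 237  20  17 191] [312.  243.6]
brass [269 254  74  26 749] [305.9 266.7]
[ 0.60002739 -0.03475012  0.08985367] [ 0.34763006 -0.5323777  -2.95007187]
```

Both leaning pieces have dropped into the drawer, judging by the masks: the bar is at (289,245) and the angle at (327,251). Now I'll return the scraper.

Call:
{"method": "move_arm", "body": {"plan": [0,0,0.5,0,0,0,0,0,1.2,0,0,0,0,0,2.0,0,0,0,-0.3,-0.6,2.4,-0.08,-0.016,-0.017,-0.8,-1.5,2.4,-0.2,-0.04,-0.042,-1.3,-2.4,2.4,-0.32,-0.063,-0.066,-1.8,-3.3,2.4,-0.42,-0.082,-0.087,-2.3,-4.2,2.3,-0.48,-0.094,-0.0995,-2.9,-5.1,1.9,-0.48,-0.094,-0.0995,-3.4,-5.98,1.4,-0.48,-0.094,-0.0995]}}

```text
time_s: 14.58
eef_pos: [0.4292, -0.3343, 0.1603]
eef_rot: [0.001, 0.997, 0.071, 0.001]
wrist_force: [0.5, -0.3, -3.4]
opening: 0.299
grasp_force: 60.1
```

Call:
{"method": "move_arm", "body": {"plan": [0,0,-0.5,0,0,0,0,0,-1.1,0,0,0,0,0,-1.6,0,0,0,0,0,-2.0,0,0,0,0,0,-2.2,0,0,0,0,0,-2.27,0,0,0,0,0,-2.31,0,0,0,0,0,-2.33,0,0,0,0,0,-2.33,0,0,0]}}

```text
time_s: 15.7
eef_pos: [0.4301, -0.3334, 0.0438]
eef_rot: [0.0, 0.997, 0.071, 0.0]
wrist_force: [0.1, 0.6, -2.5]
opening: 0.298
grasp_force: 60.0
```

Call:
{"method": "move_arm", "body": {"plan": [0,0,-0.02,0,0,0,0,0,-0.04,0,0,0,0,0,-0.04,0,0,0]}}

```text
time_s: 16.08
eef_pos: [0.4299, -0.3333, 0.0416]
eef_rot: [0.0, 0.997, 0.071, 0.0]
wrist_force: [-0.2, 1.4, 1.5]
opening: 0.296
grasp_force: 60.3
```

Call:
{"method": "move_arm", "body": {"plan": [0,0,-0.01,0,0,0,0,0,-0.02,0,0,0,0,0,-0.02,0,0,0]}}

```text
time_s: 16.45
eef_pos: [0.4299, -0.3332, 0.0416]
eef_rot: [0.0, 0.997, 0.071, -0.0]
wrist_force: [-4.3, 4.1, 11.1]
opening: 0.299
grasp_force: 61.8
```

Seated on the mat. Now I'll release, retreat upward and look.

Call:
{"method": "move_arm", "body": {"plan": [0,0,0.02,0,0,0,0,0,0.02,0,0,0,0,0,0.02,0,0,0,0,0,0.02,0,0,0,0,0,0.02,0,0,0,0,0,0.02,0,0,0,0,0,0.02,0,0,0,0,0,0.02,0,0,0], "grip": 85}}

```text
time_s: 17.45
eef_pos: [0.4298, -0.3331, 0.0413]
eef_rot: [-0.0, 0.997, 0.071, 0.0]
wrist_force: [0.2, -0.4, -0.5]
opening: 0.998
grasp_force: 0.0
```

Call:
{"method": "move_arm", "body": {"plan": [0,0,0.3,0,0,0,0,0,0.8,0,0,0,0,0,1.6,0,0,0,0,0,2.6,0,0,0,0,0,3.6,0,0,0,-0.8,-1.0,4,0,0,0,-1.6,-2.0,4,0,0,0,-2.4,-3.0,4,0,0,0,-2.4,-3.0,4,0,0,0,-2.4,-3.0,4,0,0,0]}}

```text
time_s: 18.7
eef_pos: [0.3096, -0.4831, 0.2419]
eef_rot: [-0.0, 0.998, 0.071, 0.0]
wrist_force: [0.3, 0.1, 0.5]
opening: 0.995
grasp_force: 0.0
```

```bash
python3 m.py
python3 - <<'E'
from h import *
s=load('scene'); a=cv2.resize(s['pixels'][100:380,100:400][:,:,::-1],None,fx=2,fy=2)
cv2.imwrite('pics/end.png',a)
o=ctrl.get_obs(); print(o['eef_pos'],o['opening'],o['time_s'])
E
```

```text
red [262 209  12  13 129] [267. 215.]
red [313 242  27  19 299] [326.9 251. ]
copper [280 235  18  19 201] [288.6 244.2]
copper [312 241  29  21  78] [325.8 251.7]
brass [269 254  75  26 538] [304.4 267.5]
[ 0.31030425 -0.48241523  0.24173373] [ 0.04409965 -0.00314636 -0.44682419]
[ 0.31030425 -0.48241523  0.24173373] 0.9977101748771544 18.75
```

View pics/end.png

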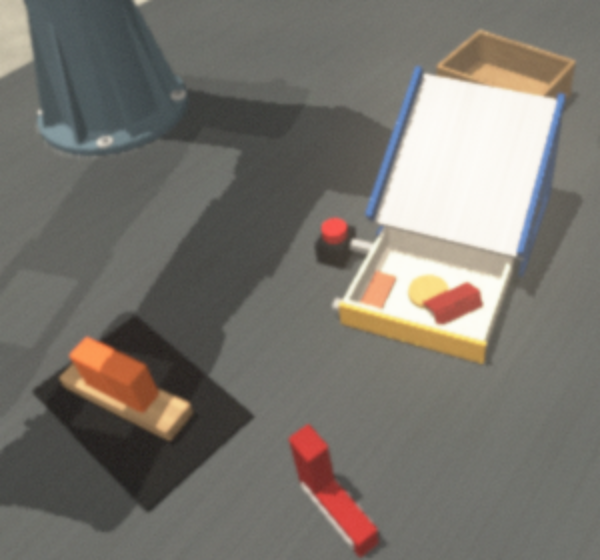

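All three offcuts lie in the open drawer at (378,290), (428,292) and (453,302). The scraper stands on its mat at (125,385).

```bash
python3 -c "
from bench import ctrl; print(ctrl.hand_in())"
```

```text
the job is handed in; nothing more can be done
None
```

The drawer sprang out and stayed out, all three offcuts are in it, and the scraper is back standing on its mat; the bar and angle lodged upright at the plate's lower edge, so I nudged them in with the scraper about 23 mm past it, and I handed the job in at about 19 s.

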